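Put the batter doser in its stand and prime it

TASK

Pick up the batter doser from the counter, set it upright and fully home in the tapered collar of its stand, gently and without dropping it, and let go. Then prime it: push the plunger on its top all the way down to its stop and let it spring back up, leaving the doser sitting square in the stand. Leave the tub, the cooling rack, the scraper and the timer where they are.

Things in the scene. Friction and masses are not known exactly. Their poses are not given: they have to be found in the camera images.
- doser: Batter doser, loose metal hopper, about 0.45 kg, with a spring plunger on top; starts upright on the counter. Origin at the centre of its flat underside, z up its axis; round, yaw does not matter. Tapered hopper 56 mm diameter at z 0 widening to 104 mm at z 55 mm; flat lid 108 mm diameter, z 55 to 60; grey upright barrel 36 mm diameter, z 60 to 100; then the plunger, top at z 128.
- doser_grip (a point): On the doser's axis inside the 36 mm grey barrel, the place to grip it: 82 mm above the underside, 22 mm above the lid. z along the doser's axis. When the doser is home in the stand this point is 38 mm above stand_rim.
- plunger_top (a point): Centre of the flat top of the black plunger head, 32 mm diameter, 11 mm thick, on a 10 mm stem; 46 mm above doser_grip when up. It moves with the plunger.
- plunger (a joint): Travel of the plunger into the barrel, m: 0 fully up, 0.016 down on its stop. A spring resists with about 4 N at the top rising to 12 N at the stop, and pushes it back up when let go.
- stand_rim (a point): Centre of the upper rim of the stand's tapered collar, 97 mm above the counter, z up. Collar 22 mm tall, open at both ends, inside diameter about 95 mm at the top and 76 mm at the bottom, 103 mm outside at the rim; the same taper as the hopper, which centres itself in it. Home, the doser's foot hangs about 53 mm above the counter and its lid underside 11 mm above the rim.
- stand: The doser's steel stand, fixed to the counter. Origin at the centre of its underside, z up. Foot plate 150 mm in diameter, 6 mm thick; low white drip cup 60 mm in diameter under the collar, its top 28 mm above the counter; three legs holding the collar, 97 mm tall in all.
- tub: Bystander: square white proofing tub with grey snap lid, 196 x 196 mm, 127 mm tall, loose. Origin at the centre of its underside.
- rack: Bystander: steel wire cooling rack, 200 x 280 mm, 24 mm tall, loose. Origin at the centre of its underside.
- scraper: Bystander: yellow plastic dough scraper lying flat, 85 x 120 mm, 5 mm thick, 12 mm at its thick edge. Origin at the centre of its underside.
- timer: Bystander: white kitchen timer lying flat, 75 x 85 x 28 mm, with a press button on its upper face. Origin at the centre of its underside.

How it is judged:
On the way, in this order (a step that is already met when the one before it is completed fails the run):
1. the doser sits home and upright in the stand's collar, let go, its plunger up (horizontal distance between doser_grip and stand_rim below 0.006 m and z of doser_grip in the frame of stand_rim between 0.032 and 0.042 m and angle between doser_grip's own z axis and vertical below 0.07 rad and contact force between the fingers and doser below 0.2 N and value of joint plunger below 0.003 m), for 0.2 s.
2. with the doser home in the stand, the plunger is pressed down to its stop (horizontal distance between doser_grip and stand_rim below 0.006 m and z of doser_grip in the frame of stand_rim between 0.032 and 0.042 m and angle between doser_grip's own z axis and vertical below 0.07 rad and value of joint plunger above 0.0142 m), for 0.1 s.
At the end, for the whole second after the job is handed in: The doser stands home in the stand's collar (axis within 6 mm of the collar's, no more than 4 mm above or 6 mm below its home height, tilted less than 0.07 rad), let go and at rest, with its plunger sprung back up to within 3 mm, after having been pressed there to within 1.8 mm of its stop (all of step 1 and linear speed of doser below 0.02 m/s); the robot touches nothing.
It fails at once if the tub, rack, scraper or timer is moved more than 25 mm (distance of any of tub, rack, scraper, timer from where it was at the start of the episode above 0.025 m).
It fails at once if the doser is dropped (falls freely by more than about 25 mm) (contact force between the fingers and doser below 0.2 N and linear speed of doser above 0.7 m/s).
It fails at once if the doser is tipped over (angle between doser_grip's own z axis and vertical above 0.8 rad).
It also fails if it takes over 56 s, if anything falls off the work surface, if the arm or the gripper's body presses on something with over 40 N, if the wrist force passes 120 N, or if a joint passes its speed limit or range.

ROBOT

A 7-joint arm with a two-finger parallel gripper is mounted at the origin on the work surface. World frame = base frame: x ahead of the robot, y to its left, z up, the work surface at z = 0. Lengths are in m, angles in rad, forces in N, time in s.
With the tool pointing down it reaches from about 0.425 to 0.95 m from the base axis. Payload 4.7 kg.
Tool frame: the origin (TCP) lies at the very end of the fingers, on their centre line; the grasp point (between the pads) lies 19 mm behind it (arm.tcp_to_grasp is the distance from the TCP to the grasp point, in m); x points along the fingers, y is the direction in which the jaws open and shut, and the axes are right-handed (so a half turn about x gives the same grasp; the last joint's range is limited). The gripper opens to 87 mm and grips with 3 to 60 N. Pads are 19 mm wide; open, the fingers measure 117 mm over their backs; the gripper's body (75 mm by 190 mm) begins 51 mm behind the grasp point.
Start: joints at [1.074, 0.469, -0.049, 1.532, 0.024, 1.141, -0.082], TCP at [0.304, -0.602, 0.196] pointing down, gripper open.
Joint ranges: [-2.59, 2.59], [-0.33, 1.99], [-1.39, 1.29], [0.1, 2.45], [-1.04, 4.18], [0.21, 1.99], [-2.66, 2.66]. Speed limits (rad/s): [2.57, 2.57, 3.14, 3.14, 3.14, 3.14, 3.14].

INTERFACE

Orientations are given as a rotation vector (axis times angle).
In Python, from bench import sensors, grab_frame, order, arm gives the robot as it stands.
- The arm moves only by the tool jog_arm, never from a script. Its argument "steps" is a list of rows, each an object with "offset": the shift along the tool's x, y, z in cm, a list of three; "delta_rot": the turn, a rotation vector about the tool's x, y, z in degrees, a list of three; "gripper": the finger opening in cm, from 0 to 8.7. In form: [{"offset": [x, y, z], "delta_rot": [ax, ay, az], "gripper": gripper}, ...]. A call has 1 to 20 rows; each row is the pose to reach, as a shift and turn from the pose commanded when the call began, along the tool's axes at that moment; what a row does not reach only later rows make up. A row lasts 1/10 s, in which the tool goes at most 50 mm and 8.59 degrees, less where a joint would pass 70% of its speed; a pose out of reach is approached as far as the arm can. A call with a gripper value outside its range is refused whole. The fingers move at their own pace and stop on an object; "squeeze" is the grip in N (left out, the last holds). Time passes only in rows, so rows that repeat a pose let the fingers close. It gives the time, the measured TCP pose, the force and the opening at its end, in the units of the state.
- sensors.observe(): the state, without advancing time (a new reading comes with each control period).
- grab_frame(name): name is "scene" or "top" or "wrist"; returns a dict with "image" (480x640x3 uint8, blue, green, red), "depth" (480x640 float32, m along the optical axis (not along the pixel's ray), 0 where there is no reading), "K" (3x3 intrinsics, pixels), "position" and "attitude" of the camera in the world; the wrist camera has in their place "mount" (4x4, takes a point from camera to tool coordinates, whose origin is the TCP and whose axes are the tool frame's). Camera axes: x right, y down, z forward; pixel columns grow to the right and rows downward; lengths in m; the calibration is good to about 2 mm. A picture is of the moment at which its call begins: read the wrist's pose just before it.
- order.close_job(): hands the job in, once; it reports no verdict.
The state is a dict: "time": time; "q": joint angles; "joint_velocities": joint speeds; "joint_efforts": joint torques, N m; "tcp_pos": TCP position; "orientation": TCP orientation; "wrist_force": force on the tool from outside, world axes, zero at the start; "ft_torque": the same for the moment, N m; "opening": opening from 0.0 (shut) to 1.0 (fully open).
Only numpy, scipy, OpenCV 4.12 (cv2) and the standard library are available. Lean on these libraries where they do the work, as an engineer would, in place of code of your own. Each camera call takes 0.05 s, during which the arm holds its last target.

## Working session

There is one attempt and no reset: what is moved stays moved. The work goes in short steps, Python scripts to look and compute and a tool call to move; the robot and the scene stay as the last step left them, time stands still between calls to the robot, and variables do not carry over. Pictures are saved under pics/ and viewed, and the job is handed in when it is done.

Besides the shell and the picture viewer there is one more tool, called after ">>>" by a JSON object that holds its "method" and its "body". jog_arm: Moves the arm, as the interface text tells. Its arguments: {"type":"object","properties":{"steps":{"type":"array","items":{"type":"object","properties":{"offset":{"type":"array","items":{"type":"number"}},"delta_rot":{"type":"array","items":{"type":"number"}},"gripper":{"type":"number"}}}},"squeeze":{"type":"number"}},"required":["steps"]}

```bash
mkdir -p pics; ls; python3 - <<'E'
from bench import sensors, grab_frame, arm
import cv2,numpy as np
print(sensors.observe()); print(arm.tcp_to_grasp)
for n in ("scene","top"):
    f=grab_frame(n); cv2.imwrite(f"pics/{n}0.png",f["image"]); np.savez(f"{n}0.npz",**{k:v for k,v in f.items()})
    print(n,f["K"],f["position"],f["attitude"])
E
```

```text
pics
{'time': 0.0, 'q': array([ 1.07408745,  0.46946025, -0.04863234,  1.53370278,  0.02411169,
        1.14099869, -0.08230217]), 'joint_velocities': array([ 0.00193819, -0.00013776, -0.00173052,  0.00146087,  0.00047793,
        0.00181271, -0.00104949]), 'joint_efforts': array([-1.94648528e-04, -5.07974982e+01, -8.04351876e-02, -2.36159098e+01,
       -6.11011265e-02,  3.79180640e-02,  1.96891096e-04]), 'tcp_pos': array([ 0.30410573, -0.60187567,  0.19518318]), 'orientation': array([ 1.96113893,  0.46939646, -1.9621966 ]), 'wrist_force': array([0.19498828, 0.58318762, 0.32270231]), 'ft_torque': array([ 0.00550693, -0.0171531 ,  0.01191117]), 'opening': 0.9973390587019711}
0.0187
scene [[448.3284998    0.         327.11421001]
 [  0.         448.3284998  230.14026212]
 [  0.           0.           1.        ]] [1.13102277 0.7564896  1.07590677] [-0.79493643 -2.635583    1.03570354]
top [[613.62911871   0.         311.57287262]
 [  0.         613.62911871 246.64329006]
 [  0.           0.           1.        ]] [0.48643184 0.004593   1.79951587] [-2.15678984  2.17108435 -0.08205598]
```

View pics/scene0.png

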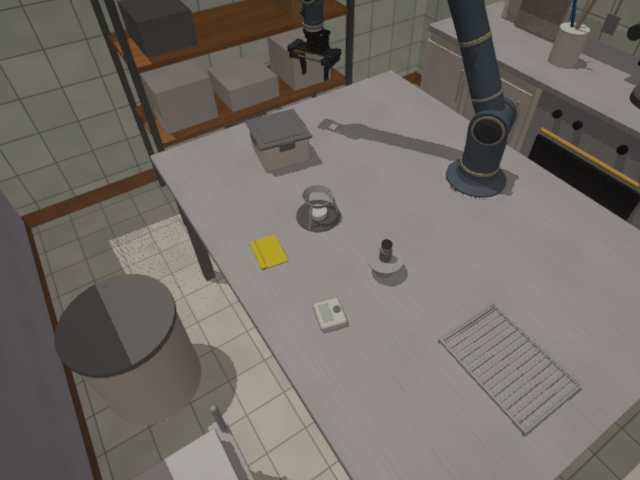

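View pics/top0.png

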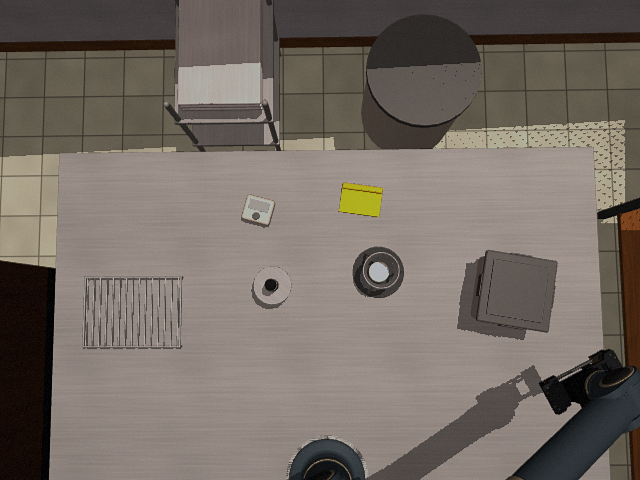

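Top view: doser lid at about (272,286), stand collar about (379,271), tub (517,290), timer (258,210), scraper (361,200), rack (133,312). Next I measure the doser and collar from depth.

```bash
cat > h.py <<'E'
import numpy as np, cv2
from scipy.spatial.transform import Rotation as R
from scipy.optimize import least_squares
def cloud(f):
    d=np.asarray(f["depth"],float);K=f["K"];v,u=np.mgrid[:480,:640]
    P=np.stack([(u-K[0,2])/K[0,0]*d,(v-K[1,2])/K[1,1]*d,d],-1)
    W=P@R.from_rotvec(f["attitude"]).as_matrix().T+f["position"]
    W[d<=0]=np.nan
    return W
def circ(P,r=None,loss="soft_l1"):
    c0=P[:,:2].mean(0)
    if r is None: f=lambda p:np.hypot(*(P[:,:2]-p[:2]).T)-p[2]; x0=[*c0,.05]
    else: f=lambda p:np.hypot(*(P[:,:2]-p[:2]).T)-r; x0=c0
    return least_squares(f,x0,loss=loss,f_scale=.002).x
E
python3 - <<'E'
from h import *
for n in("top","scene"):
    f=dict(np.load(n+"0.npz"));W=cloud(f);Wf=W.reshape(-1,3);W0=Wf[np.isfinite(Wf[:,0])]
    if n=="top":
        for nm,p in dict(doser=(271,285),lid=(285,295),rim=(379,248),cup=(378,272),ctr=(300,330),tub=(517,290),timer=(258,205),scr=(361,205)).items(): print(nm,W[p[1],p[0]].round(4))
        cd=W[286,272,:2]; cs=W[272,379,:2]
    def near(c,r,a,b): return W0[(np.hypot(*(W0[:,:2]-c).T)<r)&(W0[:,2]>a)&(W0[:,2]<b)]
    for nm,c,a,b in(("head",cd,.12,.14),("lid",cd,.053,.068),("barrel",cd,.07,.098),("rim",cs,.090,.104),("cup",cs,.02,.034)):
        P=near(c,.08,a,b); 
        if len(P)>5: print(n,nm,len(P),"mean",P.mean(0).round(4),"mid",((P.min(0)+P.max(0))/2).round(4),"ext",np.ptp(P,axis=0).round(3),"fit",circ(P).round(4))
E
```

```text
doser [0.5412 0.1472 0.1228]
lid [0.5148 0.113  0.0576]
rim [ 0.6512 -0.1595  0.0071]
cup [ 0.5796 -0.1533  0.0321]
ctr [ 0.4139  0.0732 -0.002 ]
tub [ 0.5233 -0.5183  0.1292]
timer [0.7785 0.1937 0.026 ]
scr [ 7.802e-01 -1.091e-01 -6.000e-04]
top head 99 mean [0.5432 0.1498 0.1277] mid [0.5438 0.1495 0.1283] ext [0.027 0.028 0.015] fit [0.5431 0.1499 0.0107]
top lid 902 mean [0.543  0.1501 0.0603] mid [0.5433 0.1512 0.0605] ext [0.107 0.106 0.015] fit [0.5436 0.1503 0.0402]
top barrel 23 mean [0.5388 0.1433 0.0833] mid [0.5458 0.1474 0.0838] ext [0.09  0.071 0.028] fit [0.5546 0.1689 0.0362]
top rim 252 mean [ 0.5846 -0.1577  0.0962] mid [ 0.5819 -0.156   0.097 ] ext [0.1   0.1   0.014] fit [ 0.582  -0.1548  0.0476]
top cup 297 mean [ 0.5806 -0.1548  0.0277] mid [ 0.5788 -0.1668  0.027 ] ext [0.113 0.099 0.014] fit [ 0.5808 -0.1549  0.0215]
scene head 85 mean [0.5461 0.1553 0.1262] mid [0.5448 0.1543 0.1266] ext [0.032 0.03  0.012] fit [0.5459 0.1556 0.0113]
scene lid 669 mean [0.551  0.1604 0.0592] mid [0.5444 0.1531 0.0603] ext [0.107 0.108 0.014] fit [0.5429 0.1514 0.0415]
scene barrel 86 mean [0.5525 0.1614 0.0866] mid [0.5464 0.1545 0.0853] ext [0.035 0.036 0.025] fit [0.5455 0.1547 0.0159]
scene rim 148 mean [ 0.5784 -0.157   0.0943] mid [ 0.5833 -0.1506  0.0955] ext [0.102 0.101 0.011] fit [ 0.5837 -0.1509  0.0485]
scene cup 156 mean [ 0.5851 -0.1403  0.0265] mid [ 0.5829 -0.162   0.027 ] ext [0.115 0.103 0.014] fit [ 0.5838 -0.1422  0.02  ]
```

```bash
cat >> h.py <<'E'
def to_tool(s,p,tilt=True):
    Rm=R.from_rotvec(s["orientation"]).as_matrix()
    return (Rm.T@(np.array(p)-s["tcp_pos"])*100)
def level(s):
    # rotvec (tool axes, deg) that makes tool x point straight down
    Rm=R.from_rotvec(s["orientation"]).as_matrix()
    d=Rm.T@np.array([0,0,-1.]); a=np.cross([1,0,0],d); return np.degrees(a)
E
python3 - <<'E'
from h import *
from bench import sensors
s=sensors.observe();print(R.from_rotvec(s["orientation"]).as_matrix().round(3),level(s))
print(to_tool(s,[.5435,.15,.23]),to_tool(s,[.45,-.15,.25]))
E
```

```text
[[-0.001  0.451 -0.893]
 [ 0.002 -0.893 -0.451]
 [-1.    -0.002  0.   ]] [-0.         0.0056132  0.1023994]
[ -3.37507445 -56.32290296 -55.27695237] [ -5.41324544 -33.76769023 -33.40160695]
```

>>> {"method": "jog_arm", "body": {"steps": [{"offset":[-3.4,-28,-28],"gripper":8.7},{"offset":[-3.4,-56.3,-55.3]},{"offset":[-3.4,-56.3,-55.3]},{"offset":[-3.4,-56.3,-55.3]},{"offset":[-3.4,-56.3,-55.3]},{"offset":[-3.4,-56.3,-55.3]},{"offset":[-3.4,-56.3,-55.3]},{"offset":[-3.4,-56.3,-55.3]},{"offset":[-3.4,-56.3,-55.3]},{"offset":[-3.4,-56.3,-55.3]},{"offset":[-3.4,-56.3,-55.3]},{"offset":[-3.4,-56.3,-55.3]},{"offset":[-3.4,-56.3,-55.3]},{"offset":[-3.4,-56.3,-55.3]},{"offset":[-3.4,-56.3,-55.3]},{"offset":[-3.4,-56.3,-55.3]},{"offset":[-3.4,-56.3,-55.3]},{"offset":[-3.4,-56.3,-55.3]},{"offset":[-3.4,-56.3,-55.3]},{"offset":[-3.4,-56.3,-55.3]}]}}

```text
invalid input
```

```bash
cat >> h.py <<'E'
def wcloud(f,s):
    d=np.asarray(f["depth"],float);K=f["K"];v,u=np.mgrid[:480,:640]
    P=np.stack([(u-K[0,2])/K[0,0]*d,(v-K[1,2])/K[1,1]*d,d],-1)
    M=f["mount"];P=P@M[:3,:3].T+M[:3,3]
    W=P@R.from_rotvec(s["orientation"]).as_matrix().T+s["tcp_pos"];W[d<=0]=np.nan
    return W
E
python3 - <<'E'
from h import *
from bench import sensors,grab_frame
s=sensors.observe();f=grab_frame("wrist");print(s["time"],s["tcp_pos"],level(s),s["wrist_force"],np.abs(s["joint_velocities"]).max(),s["q"].round(2))
cv2.imwrite("pics/w1.png",f["image"]);print(f["mount"].round(3),f["K"].round(0)[0])
W=wcloud(f,s).reshape(-1,3);W=W[np.isfinite(W[:,0])]
c=np.array([.5435,.15])
for nm,a,b,r in(("head",.12,.14,.03),("lid",.055,.066,.07),("barrel",.07,.098,.04)):
    P=W[(np.hypot(*(W[:,:2]-c).T)<r)&(W[:,2]>a)&(W[:,2]<b)]
    if len(P)>5: print(nm,len(P),"med",np.median(P,0).round(4),"mid",((P.min(0)+P.max(0))/2).round(4),"ext",np.ptp(P,axis=0).round(3),"fit",circ(P).round(4))
print(to_tool(s,[.5435,.1505,.065]))
E
```

```text
0.1 [ 0.3041273  -0.60194189  0.19529686] [-0.         0.0056132  0.1023994] [-0.23726118  0.08833412 -0.52710153] 0.0045395538709477054 [ 1.07  0.47 -0.05  1.53  0.02  1.14 -0.08]
[[ 0.001 -0.255  0.967 -0.189]
 [ 1.     0.001 -0.001  0.001]
 [-0.     0.967  0.255 -0.071]
 [ 0.     0.     0.     1.   ]] [391.   0. 316.]
[ 13.12497667 -56.33804013 -55.30111896]
```

View pics/w1.png

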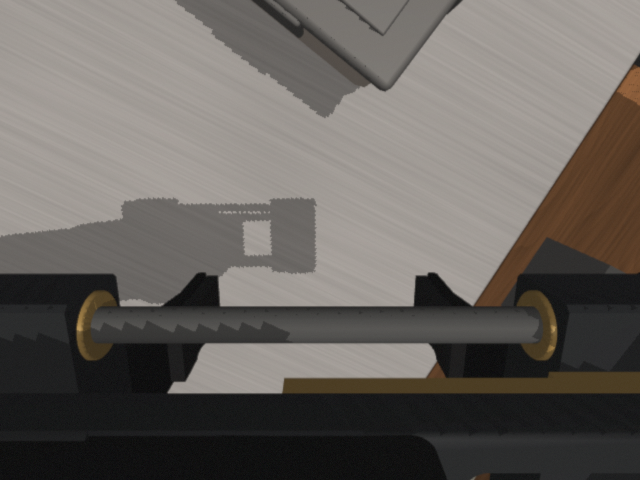

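All rows likely need all keys.

>>> {"method": "jog_arm", "body": {"steps": [{"offset":[-3.4,-28,-28],"delta_rot":[0,0,0],"gripper":8.7},{"offset":[-3.4,-56.3,-49],"delta_rot":[0,0,0],"gripper":8.7},{"offset":[-3.4,-56.3,-49],"delta_rot":[0,0,0],"gripper":8.7},{"offset":[-3.4,-56.3,-49],"delta_rot":[0,0,0],"gripper":8.7},{"offset":[-3.4,-56.3,-49],"delta_rot":[0,0,0],"gripper":8.7},{"offset":[-3.4,-56.3,-49],"delta_rot":[0,0,0],"gripper":8.7},{"offset":[-3.4,-56.3,-49],"delta_rot":[0,0,0],"gripper":8.7},{"offset":[-3.4,-56.3,-49],"delta_rot":[0,0,0],"gripper":8.7},{"offset":[-3.4,-56.3,-49],"delta_rot":[0,0,0],"gripper":8.7},{"offset":[-3.4,-56.3,-49],"delta_rot":[0,0,0],"gripper":8.7},{"offset":[-3.4,-56.3,-49],"delta_rot":[0,0,0],"gripper":8.7},{"offset":[-3.4,-56.3,-49],"delta_rot":[0,0,0],"gripper":8.7},{"offset":[-3.4,-56.3,-49],"delta_rot":[0,0,0],"gripper":8.7},{"offset":[-3.4,-56.3,-49],"delta_rot":[0,0,0],"gripper":8.7},{"offset":[-3.4,-56.3,-49],"delta_rot":[0,0,0],"gripper":8.7},{"offset":[-3.4,-56.3,-49],"delta_rot":[0,0,0],"gripper":8.7},{"offset":[-3.4,-56.3,-49],"delta_rot":[0,0,0],"gripper":8.7},{"offset":[-3.4,-56.3,-49],"delta_rot":[0,0,0],"gripper":8.7},{"offset":[-3.4,-56.3,-49],"delta_rot":[0,0,0],"gripper":8.7}]}}

```text
time: 2.05
tcp_pos: [0.4878, 0.119, 0.23]
orientation: [1.962, 0.463, -1.963]
wrist_force: [0.1, -0.8, -0.3]
opening: 1.004
```

```bash
cat > look.py <<'E'
import sys
from h import *
from bench import sensors,grab_frame
s=sensors.observe();f=grab_frame("wrist");print(s["time"],s["tcp_pos"].round(4),level(s),s["wrist_force"].round(2),np.abs(s["joint_velocities"]).max(),s["q"].round(2))
cv2.imwrite(f"pics/{sys.argv[1]}.png",f["image"])
W=wcloud(f,s).reshape(-1,3);W=W[np.isfinite(W[:,0])]
for nm,c,a,b,r in(("head",(.5435,.15),.12,.14,.03),("lid",(.5435,.15),.055,.066,.07),("barrel",(.5435,.15),.07,.098,.04),("rim",(.582,-.155),.092,.1,.06),("cup",(.582,-.155),.024,.03,.04)):
    P=W[(np.hypot(*(W[:,:2]-c).T)<r)&(W[:,2]>a)&(W[:,2]<b)]
    if len(P)>5: print(nm,len(P),"med",np.median(P,0).round(4),"mid",((P.min(0)+P.max(0))/2).round(4),"ext",np.ptp(P,axis=0).round(3),"fit",circ(P).round(4))
print(to_tool(s,[.5435,.1505,.065]))
E
python3 look.py w2
```

```text
2.05 [0.4878 0.119  0.23  ] [ 0.          0.05006524 -0.04308406] [ 0.09 -0.75 -0.26] 0.004870475053843715 [ 0.16  0.2  -0.56  1.87  0.12  1.11 -1.54]
head 1501 med [0.546  0.1511 0.1279] mid [0.5458 0.151  0.1272] ext [0.031 0.031 0.006] fit [0.5458 0.151  0.0109]
lid 10084 med [0.549  0.1525 0.06  ] mid [0.5457 0.1511 0.0598] ext [0.108 0.107 0.006] fit [0.5458 0.1513 0.0403]
barrel 6 med [0.5515 0.1443 0.0977] mid [0.5435 0.1493 0.0977] ext [0.031 0.031 0.   ] fit [0.5457 0.1511 0.0177]
rim 420 med [ 0.5866 -0.1074  0.0963] mid [ 0.5863 -0.1105  0.0953] ext [0.065 0.017 0.007] fit [ 0.5838 -0.1542  0.0496]
cup 1929 med [ 0.5842 -0.1466  0.0275] mid [ 0.5837 -0.1535  0.027 ] ext [0.059 0.06  0.006] fit [ 0.584  -0.1533  0.0224]
[16.49244943 -0.33097102 -6.40784929]
```

View pics/w2.png

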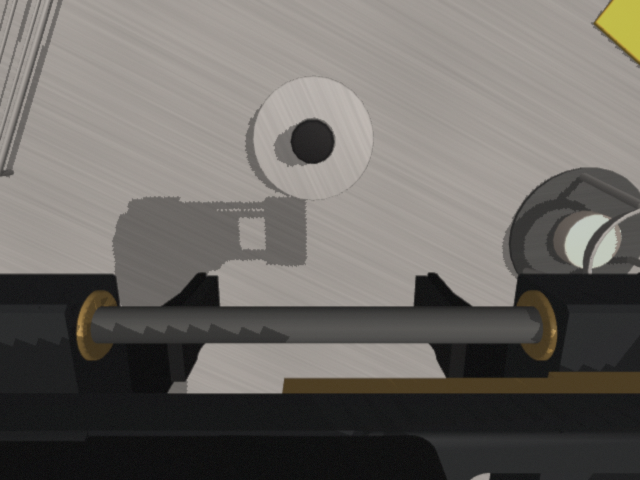

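Wrist view: doser at pixel (313,138), axis at world (0.5458, 0.151); stand at right edge. Moving over it and down with jaws around the barrel.

>>> {"method": "jog_arm", "body": {"steps": [{"offset":[0,-0.3,-4.0],"delta_rot":[0,0,0],"gripper":8.7},{"offset":[0,-0.3,-6.6],"delta_rot":[0,0,0],"gripper":8.7},{"offset":[0,-0.3,-6.6],"delta_rot":[0,0,0],"gripper":8.7},{"offset":[4,-0.3,-6.6],"delta_rot":[0,0,0],"gripper":8.7},{"offset":[8,-0.3,-6.6],"delta_rot":[0,0,0],"gripper":8.7},{"offset":[11,-0.3,-6.6],"delta_rot":[0,0,0],"gripper":8.7},{"offset":[13,-0.3,-6.6],"delta_rot":[0,0,0],"gripper":8.7},{"offset":[14.5,-0.3,-6.6],"delta_rot":[0,0,0],"gripper":8.7},{"offset":[15.5,-0.3,-6.6],"delta_rot":[0,0,0],"gripper":8.7},{"offset":[16.2,-0.3,-6.6],"delta_rot":[0,0,0],"gripper":8.7},{"offset":[16.5,-0.3,-6.6],"delta_rot":[0,0,0],"gripper":8.7},{"offset":[16.5,-0.3,-6.6],"delta_rot":[0,0,0],"gripper":8.7}]}}

```text
time: 3.3
tcp_pos: [0.5457, 0.1535, 0.0656]
orientation: [1.962, 0.467, -1.96]
wrist_force: [-0.6, 0.1, -0.5]
opening: 0.997
```

```bash
python3 look.py w3
```

```text
3.3 [0.5457 0.1535 0.0656] [ 0.         -0.03600774 -0.01566712] [-0.61  0.09 -0.48] 0.009434380802858055 [ 0.03  0.49 -0.49  1.9   0.31  0.83 -1.73]
head 2795 med [0.5417 0.15   0.1279] mid [0.5464 0.1501 0.1252] ext [0.031 0.031 0.01 ] fit [0.5487 0.1523 0.0125]
lid 19019 med [0.5649 0.1657 0.0601] mid [0.5459 0.1517 0.0608] ext [0.107 0.106 0.01 ] fit [0.5462 0.1513 0.0396]
barrel 1250 med [0.5608 0.1591 0.0855] mid [0.5543 0.153  0.084 ] ext [0.02  0.032 0.028] fit [0.5458 0.1509 0.0177]
[0.05578268 0.16336858 0.33299946]
```

View pics/w3.png

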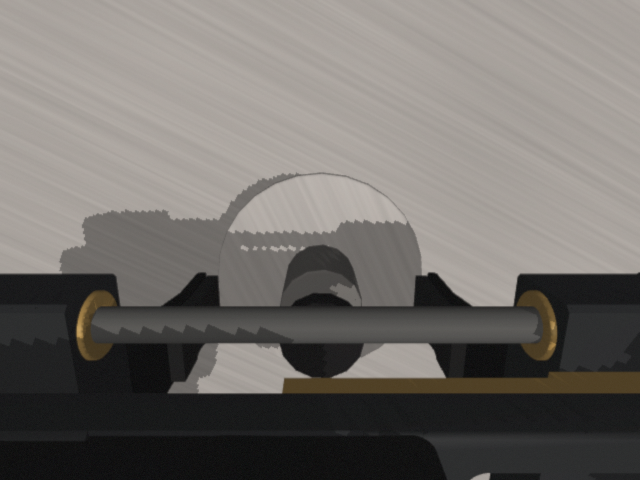

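Barrel is centred between the fingers (pixel ~320,300), about 2.5 mm off in y. Correct and close.

>>> {"method": "jog_arm", "body": {"steps": [{"offset":[0,0.2,0.1],"delta_rot":[0,0,0],"gripper":8.7},{"offset":[0,0.2,0.1],"delta_rot":[0,0,0],"gripper":5.0},{"offset":[0,0.2,0.1],"delta_rot":[0,0,0],"gripper":3.2},{"offset":[0,0.2,0.1],"delta_rot":[0,0,0],"gripper":3.0},{"offset":[0,0.2,0.1],"delta_rot":[0,0,0],"gripper":3.0},{"offset":[0,0.2,0.1],"delta_rot":[0,0,0],"gripper":3.0},{"offset":[0,0.2,0.1],"delta_rot":[0,0,0],"gripper":3.0},{"offset":[0,0.2,0.1],"delta_rot":[0,0,0],"gripper":3.0},{"offset":[0,0.2,0.1],"delta_rot":[0,0,0],"gripper":3.0}], "squeeze": 30}}

```text
time: 4.25
tcp_pos: [0.5454, 0.1513, 0.0652]
orientation: [1.961, 0.467, -1.961]
wrist_force: [0.2, 0.6, -0.2]
opening: 0.4
```

```bash
python3 - <<'E'
from h import *
from bench import sensors
s=sensors.observe();print(to_tool(s,[.584,-.1535,.22]),level(s),s["q"])
p=np.array([.584,-.1535,.22])+R.from_rotvec(s["orientation"]).as_matrix()[:,2]*.09;print(p,np.hypot(*p[:2]))
E
```

```text
[-15.47970572  28.9436778   10.30350466] [ 0.         -0.00020086  0.00549935] [ 0.03314565  0.49183786 -0.49404674  1.89931305  0.30941634  0.82582546
 -1.72643341]
[ 0.50367326 -0.19409082  0.21999968] 0.539775881740687
```

>>> {"method": "jog_arm", "body": {"steps": [{"offset":[-1,0,0],"delta_rot":[0,0,0],"gripper":3.0},{"offset":[-3,0,0],"delta_rot":[0,0,0],"gripper":3.0},{"offset":[-6,0,0],"delta_rot":[0,0,0],"gripper":3.0},{"offset":[-9,0,0],"delta_rot":[0,0,0],"gripper":3.0},{"offset":[-12,0,0],"delta_rot":[0,0,0],"gripper":3.0},{"offset":[-14.5,0,2],"delta_rot":[0,0,0],"gripper":3.0},{"offset":[-15.5,2,5],"delta_rot":[0,0,0],"gripper":3.0},{"offset":[-15.5,5,8],"delta_rot":[0,0,0],"gripper":3.0},{"offset":[-15.5,8,11],"delta_rot":[0,0,0],"gripper":3.0},{"offset":[-15.5,11.5,14],"delta_rot":[0,0,0],"gripper":3.0},{"offset":[-15.5,15,16.5],"delta_rot":[0,0,0],"gripper":3.0},{"offset":[-15.5,18.5,18],"delta_rot":[0,0,0],"gripper":3.0},{"offset":[-15.5,22,19],"delta_rot":[0,0,0],"gripper":3.0},{"offset":[-15.5,25,19.3],"delta_rot":[0,0,0],"gripper":3.0},{"offset":[-15.5,27.5,19.3],"delta_rot":[0,0,0],"gripper":3.0},{"offset":[-15.5,28.9,19.3],"delta_rot":[0,0,0],"gripper":3.0},{"offset":[-15.5,28.9,19.3],"delta_rot":[0,0,0],"gripper":3.0},{"offset":[-15.5,28.9,19.3],"delta_rot":[0,0,0],"gripper":3.0}]}}

```text
time: 6.05
tcp_pos: [0.5028, -0.1922, 0.2198]
orientation: [1.96, 0.471, -1.962]
wrist_force: [0.3, 0.6, -4.6]
opening: 0.4
```

```bash
cat >> look.py <<'E'
if len(sys.argv)>2:
    c=np.array(s["tcp_pos"]); print("opening",s["opening"])
    for nm,a,b,r in (("heldlid",.0,.02,.07),("heldlid+-",-.015,.005,.07),("heldbarrel",.01,.035,.035),("heldhead",.045,.07,.025)):
        P=W[(np.hypot(*(W[:,:2]-c[:2]).T)<r)&(W[:,2]-c[2]>a)&(W[:,2]-c[2]<b)]
        if len(P)>20: print(nm,len(P),"mid-tcp",((P.min(0)+P.max(0))/2-c).round(4),"ext",np.ptp(P,axis=0).round(3),"circ-tcp",(circ(P)[:2]-c[:2]).round(4),"plane",np.linalg.lstsq(np.c_[P[:,:2]-c[:2],np.ones(len(P))],P[:,2]-c[2],rcond=None)[0].round(4))
E
python3 look.py w4 h
```

```text
6.05 [ 0.5028 -0.1922  0.2198] [-0.          0.0455758   0.12996123] [ 0.28  0.61 -4.57] 0.015400305910958001 [ 0.59  0.25 -0.36  1.81  0.1   1.1  -0.91]
rim 3143 med [ 0.5963 -0.1462  0.0963] mid [ 0.5839 -0.1545  0.0957] ext [0.102 0.102 0.007] fit [ 0.5839 -0.1544  0.048 ]
cup 3282 med [ 0.5843 -0.1541  0.028 ] mid [ 0.5837 -0.1542  0.027 ] ext [0.059 0.059 0.006] fit [ 0.5839 -0.1544  0.0207]
[ 15.53027413 -28.69472696 -19.13142658]
opening 0.40017642598846875
heldlid 759 mid-tcp [0.0089 0.0018 0.01  ] ext [0.019 0.032 0.02 ] circ-tcp [ 0.0004 -0.0004] plane [0.0147 0.0045 0.0103]
heldlid+- 17031 mid-tcp [ 0.0006  0.001  -0.0022] ext [0.107 0.105 0.014] circ-tcp [-0.0038 -0.0024] plane [-0.0038  0.0019 -0.005 ]
heldbarrel 2695 mid-tcp [0.0081 0.0051 0.0225] ext [0.031 0.047 0.025] circ-tcp [-0.0013 -0.0012] plane [-0.6315 -0.3178  0.0376]
heldhead 3386 mid-tcp [0.0025 0.0021 0.0575] ext [0.036 0.046 0.025] circ-tcp [0.0032 0.0012] plane [-0.2249 -0.131   0.0608]
```

View pics/w4.png

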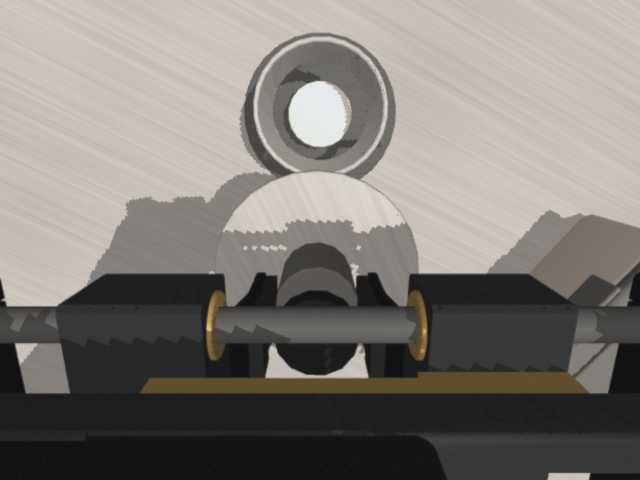

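Collar seen at pixel (320,108), world (0.5839,-0.1544); the doser is held level, on the tool axis. Computing the approach.

```bash
python3 - <<'E'
from h import *
from bench import sensors
s=sensors.observe();print(to_tool(s,[.5836,-.1548,.118]))
E
```

```text
[10.1913822   0.37605906 -8.8729913 ]
```

>>> {"method": "jog_arm", "body": {"steps": [{"offset":[0,0.2,-2],"delta_rot":[0,0,0],"gripper":3.0},{"offset":[0,0.4,-4.5],"delta_rot":[0,0,0],"gripper":3.0},{"offset":[0,0.4,-7],"delta_rot":[0,0,0],"gripper":3.0},{"offset":[0,0.4,-8.4],"delta_rot":[0,0,0],"gripper":3.0},{"offset":[0,0.4,-8.9],"delta_rot":[0,0,0],"gripper":3.0},{"offset":[1,0.4,-8.9],"delta_rot":[0,0,0],"gripper":3.0},{"offset":[3,0.4,-8.9],"delta_rot":[0,0,0],"gripper":3.0},{"offset":[5,0.4,-8.9],"delta_rot":[0,0,0],"gripper":3.0},{"offset":[6.5,0.4,-8.9],"delta_rot":[0,0,0],"gripper":3.0},{"offset":[7,0.4,-8.9],"delta_rot":[0,0,0],"gripper":3.0},{"offset":[7,0.4,-8.9],"delta_rot":[0,0,0],"gripper":3.0}]}}

```text
time: 7.2
tcp_pos: [0.5838, -0.1576, 0.1494]
orientation: [1.96, 0.467, -1.963]
wrist_force: [1.1, 0.6, -4.9]
opening: 0.398
```

```bash
python3 look.py w5 h;  python3 - <<'E'
from h import *
from bench import sensors
s=sensors.observe();print(to_tool(s,[.5836,-.1548,.118]))
E
```

```text
7.2 [ 0.5838 -0.1576  0.1494] [-0.          0.09559228  0.05721444] [ 1.1   0.64 -4.93] 0.03366509153437683 [ 0.46  0.43 -0.36  1.74  0.17  1.01 -1.06]
rim 286 med [ 0.6233 -0.1244  0.097 ] mid [ 0.6174 -0.1289  0.0967] ext [0.034 0.045 0.004] fit [ 0.5776 -0.1592  0.0574]
[  8.45407567 -29.31524836 -10.29317761]
opening 0.39834052039581486
heldlid 762 mid-tcp [0.0089 0.0017 0.01  ] ext [0.019 0.032 0.02 ] circ-tcp [ 0.0004 -0.0003] plane [0.0028 0.0013 0.0105]
heldlid+- 17011 mid-tcp [ 0.0005  0.001  -0.0021] ext [0.107 0.105 0.014] circ-tcp [-0.0039 -0.0025] plane [-0.0054  0.0001 -0.0051]
heldbarrel 2748 mid-tcp [0.0082 0.0052 0.0225] ext [0.031 0.047 0.025] circ-tcp [-0.0013 -0.0012] plane [-0.632  -0.3171  0.0377]
heldhead 3373 mid-tcp [0.0024 0.0023 0.0575] ext [0.036 0.045 0.025] circ-tcp [0.0032 0.0013] plane [-0.2242 -0.1298  0.0608]
[ 3.24441172 -0.29523569 -0.02208332]
```

View pics/w5.png

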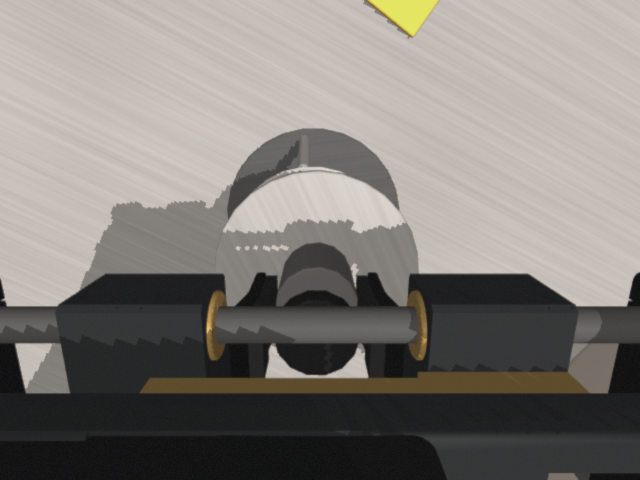

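The doser hangs over the collar, only about 2.8 mm off in y. Correct it and lower slowly.

>>> {"method": "jog_arm", "body": {"steps": [{"offset":[0,-0.3,0],"delta_rot":[0,0,0],"gripper":3.0},{"offset":[0.8,-0.3,0],"delta_rot":[0,0,0],"gripper":3.0},{"offset":[1.6,-0.3,0],"delta_rot":[0,0,0],"gripper":3.0},{"offset":[2.2,-0.3,0],"delta_rot":[0,0,0],"gripper":3.0},{"offset":[2.6,-0.3,0],"delta_rot":[0,0,0],"gripper":3.0},{"offset":[2.8,-0.3,0],"delta_rot":[0,0,0],"gripper":3.0},{"offset":[2.8,-0.3,0],"delta_rot":[0,0,0],"gripper":3.0}]}}

```text
time: 7.95
tcp_pos: [0.5833, -0.1545, 0.1219]
orientation: [1.961, 0.467, -1.962]
wrist_force: [-0.4, 0.4, -5.9]
opening: 0.402
```

```bash
python3 - <<'E'
from h import *
from bench import sensors
s=sensors.observe();print(to_tool(s,[.5836,-.1548,.118]),s["wrist_force"],s["tcp_pos"],s["ft_torque"],level(s))
E
```

```text
[ 0.38555501  0.03884032 -0.01583719] [-0.40051581  0.38452119 -5.94793993] [ 0.58328549 -0.15452531  0.12185575] [-0.03589605 -0.02004804 -0.03857782] [-0.          0.02240771  0.02089978]
```

>>> {"method": "jog_arm", "body": {"steps": [{"offset":[0.15,0,0],"delta_rot":[0,0,0],"gripper":3.0},{"offset":[0.3,0,0],"delta_rot":[0,0,0],"gripper":3.0},{"offset":[0.4,0,0],"delta_rot":[0,0,0],"gripper":3.0},{"offset":[0.4,0,0],"delta_rot":[0,0,0],"gripper":3.0}]}}

```text
time: 8.35
tcp_pos: [0.5835, -0.1543, 0.1185]
orientation: [1.961, 0.467, -1.961]
wrist_force: [0.5, 1.0, -3.8]
opening: 0.398
```

>>> {"method": "jog_arm", "body": {"steps": [{"offset":[0.1,0,0],"delta_rot":[0,0,0],"gripper":3.0},{"offset":[0.15,0,0],"delta_rot":[0,0,0],"gripper":3.0},{"offset":[0.15,0,0],"delta_rot":[0,0,0],"gripper":3.0}]}}

```text
time: 8.65
tcp_pos: [0.5838, -0.1542, 0.1182]
orientation: [1.962, 0.467, -1.96]
wrist_force: [-3.3, 1.5, 4.3]
opening: 0.397
```

```bash
python3 look.py w6 h
```

```text
8.65 [ 0.5838 -0.1542  0.1182] [ 0.         -0.04871951 -0.03620997] [-3.26  1.52  4.29] 0.0025989026763197534 [ 0.45  0.46 -0.35  1.78  0.19  0.94 -1.08]
[  5.30920728 -29.01781092 -10.14079796]
opening 0.3971818008624794
heldlid 749 mid-tcp [0.0087 0.0019 0.01  ] ext [0.019 0.032 0.02 ] circ-tcp [ 0.0002 -0.0004] plane [0.0101 0.007  0.0104]
heldlid+- 16971 mid-tcp [ 0.0002  0.0007 -0.0026] ext [0.108 0.106 0.015] circ-tcp [-0.0042 -0.0026] plane [-0.0072 -0.001  -0.005 ]
heldbarrel 2670 mid-tcp [0.0084 0.005  0.0225] ext [0.03  0.047 0.025] circ-tcp [-0.0016 -0.0013] plane [-0.6362 -0.3172  0.0377]
heldhead 3396 mid-tcp [0.0025 0.0024 0.0575] ext [0.036 0.045 0.025] circ-tcp [0.0031 0.0012] plane [-0.2247 -0.1319  0.0608]
```

In contact at the home height (lid top ≈ 0.113). Releasing gently.

>>> {"method": "jog_arm", "body": {"steps": [{"offset":[0,0,0],"delta_rot":[0,0,0],"gripper":3.4},{"offset":[0,0,0],"delta_rot":[0,0,0],"gripper":3.4},{"offset":[0,0,0],"delta_rot":[0,0,0],"gripper":4.0},{"offset":[0,0,0],"delta_rot":[0,0,0],"gripper":6.0},{"offset":[0,0,0],"delta_rot":[0,0,0],"gripper":8.7},{"offset":[0,0,0],"delta_rot":[0,0,0],"gripper":8.7},{"offset":[0,0,0],"delta_rot":[0,0,0],"gripper":8.7},{"offset":[0,0,0],"delta_rot":[0,0,0],"gripper":8.7}], "squeeze": 3}}

```text
time: 9.5
tcp_pos: [0.5835, -0.1547, 0.1167]
orientation: [1.961, 0.467, -1.961]
wrist_force: [-0.2, -0.2, 0.8]
opening: 0.828
```

```bash
python3 look.py w7 h; python3 - <<'E'
from h import *
from bench import sensors
s=sensors.observe();print(to_tool(s,[.5836,-.1548,.118]),s["wrist_force"],s["tcp_pos"],s["ft_torque"],level(s))
E
```

```text
9.5 [ 0.5835 -0.1547  0.1167] [ 0.         -0.00168038 -0.00875324] [-0.21 -0.17  0.83] 0.00248649940201569 [ 0.45  0.46 -0.35  1.78  0.19  0.94 -1.08]
[  5.16486431 -29.0408361  -10.19260447]
opening 0.8275699735338603
heldlid 746 mid-tcp [0.0092 0.0022 0.01  ] ext [0.019 0.032 0.02 ] circ-tcp [0.0005 0.0001] plane [0.0414 0.0081 0.0098]
heldlid+- 18583 mid-tcp [ 0.0005  0.0023 -0.0016] ext [0.108 0.103 0.013] circ-tcp [0.004  0.0018] plane [-0.0041 -0.0002 -0.0035]
heldbarrel 1207 mid-tcp [0.0059 0.0011 0.0225] ext [0.026 0.034 0.025] circ-tcp [0.0007 0.0001] plane [-0.1946 -0.0953  0.0271]
heldhead 2914 mid-tcp [ 0.0009 -0.0001  0.06  ] ext [0.032 0.031 0.013] circ-tcp [0.0034 0.0014] plane [-0.1261 -0.061   0.0634]
[-0.12876675  0.02489714 -0.00438713] [-0.5613582  -0.77714768 -0.00720403] [ 0.5834487  -0.15459767  0.1167123 ] [-0.04400292 -0.0471129  -0.052026  ] [ 0.         -0.0024722  -0.00678375]
```

View pics/w7.png

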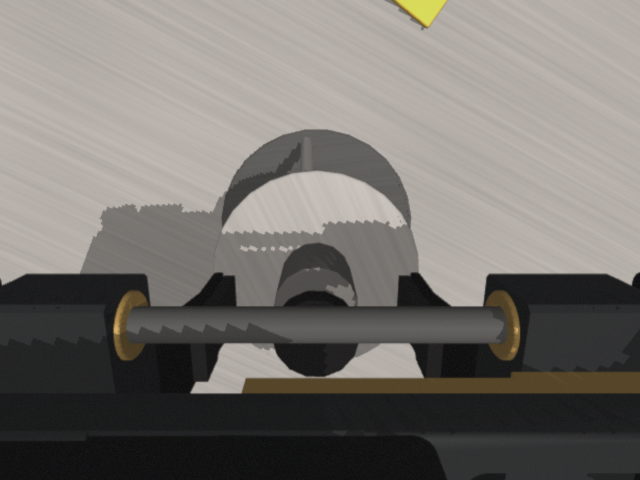

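The doser stands by itself with lid at z ≈ 0.113, level. Lift clear, shut fingers.

>>> {"method": "jog_arm", "body": {"steps": [{"offset":[-1,0,0],"delta_rot":[0,0,0],"gripper":8.7},{"offset":[-3.5,0,0],"delta_rot":[0,0,0],"gripper":8.7},{"offset":[-7,0,0],"delta_rot":[0,0,0],"gripper":8.7},{"offset":[-9,0,0],"delta_rot":[0,0,0],"gripper":8.7},{"offset":[-9,0,0],"delta_rot":[0,0,0],"gripper":5},{"offset":[-9,0,0],"delta_rot":[0,0,0],"gripper":0},{"offset":[-9,0,0],"delta_rot":[0,0,0],"gripper":0},{"offset":[-9,0,0],"delta_rot":[0,0,0],"gripper":0},{"offset":[-9,0,0],"delta_rot":[0,0,0],"gripper":0},{"offset":[-9,0,0],"delta_rot":[0,0,0],"gripper":0}], "squeeze": 10}}

```text
time: 10.55
tcp_pos: [0.5831, -0.1545, 0.2061]
orientation: [1.96, 0.468, -1.962]
wrist_force: [0.3, -0.8, -0.4]
opening: 0.543
```

```bash
python3 - <<'E'
from h import *
from bench import sensors,grab_frame
s=sensors.observe();f=grab_frame("wrist");print(s["opening"],s["tcp_pos"],level(s))
cv2.imwrite("pics/w8.png",f["image"])
W=wcloud(f,s).reshape(-1,3);W=W[np.isfinite(W[:,0])]
g=grab_frame("scene");cv2.imwrite("pics/s8.png",cv2.resize(g["image"][140:300,220:440],(770,560)))
for n,X in(("w",W),("s",cloud(g).reshape(-1,3))):
  for a,b,r in((.106,.12,.06),(.17,.185,.02)):
    P=X[(np.hypot(*(X[:,:2]-[.5837,-.1545]).T)<r)&(X[:,2]>a)&(X[:,2]<b)]
    if len(P)>5:print(n,len(P),((P.min(0)+P.max(0))/2).round(4),np.ptp(P,axis=0).round(3),np.median(P,0).round(4),circ(P).round(4),np.linalg.lstsq(np.c_[P[:,:2]-P[:,:2].mean(0),np.ones(len(P))],P[:,2],rcond=None)[0].round(4))
E
```

```text
0.5426856240560575 [ 0.58314756 -0.15446756  0.20612216] [-0.          0.04354683  0.04341307]
w 12520 [ 0.5841 -0.1542  0.1143] [0.107 0.107 0.011] [ 0.5941 -0.1472  0.1131] [ 0.5811 -0.1559  0.0417] [-0.0026  0.0007  0.1131]
w 2276 [ 0.5844 -0.1545  0.1775] [0.031 0.032 0.011] [ 0.5856 -0.1537  0.1809] [ 0.5853 -0.1538  0.011 ] [-0.0508 -0.0235  0.1807]
s 499 [ 0.5828 -0.152   0.1129] [0.108 0.11  0.014] [ 0.5938 -0.1395  0.112 ] [ 0.5821 -0.1535  0.0414] [0.0028 0.0056 0.1119]
s 68 [ 0.5854 -0.1514  0.1775] [0.03  0.032 0.013] [ 0.5858 -0.1468  0.1792] [ 0.5848 -0.1502  0.0116] [-0.0658 -0.1124  0.1787]
```

View pics/w8.png

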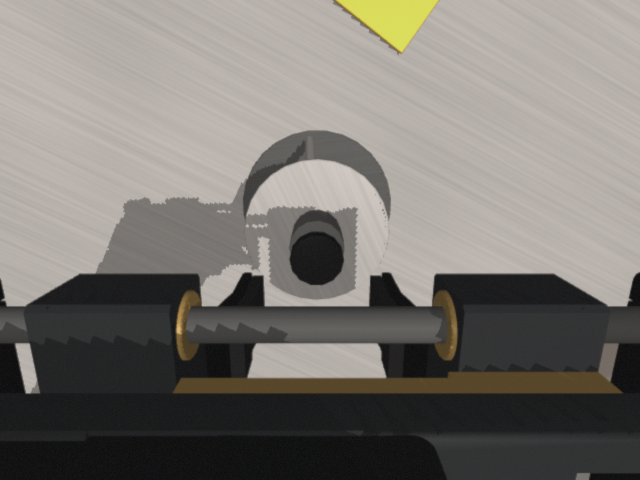

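View pics/s8.png

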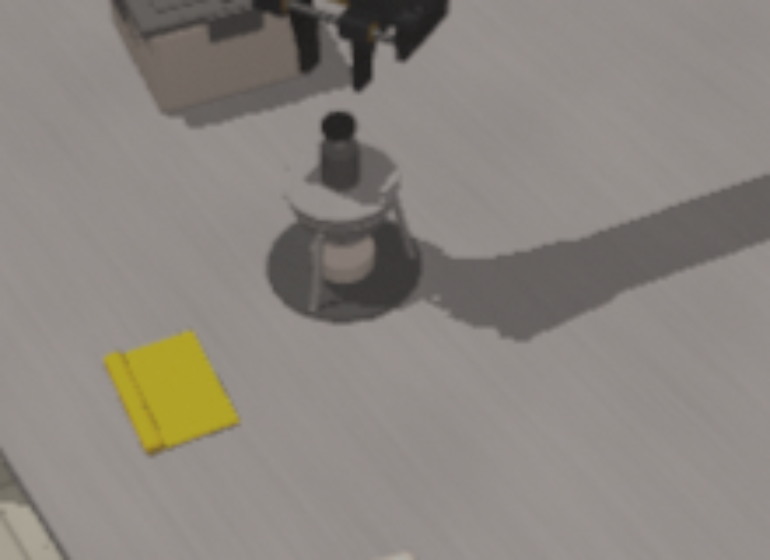

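Doser is home and square (lid z 0.113, head at pixel (317,258), plunger top 0.181). Fingers still closing; wait, then approach.

>>> {"method": "jog_arm", "body": {"steps": [{"offset":[0,0.05,-0.1],"delta_rot":[0,0,0],"gripper":0},{"offset":[0,0.05,-0.1],"delta_rot":[0,0,0],"gripper":0},{"offset":[0,0.05,-0.1],"delta_rot":[0,0,0],"gripper":0},{"offset":[0,0.05,-0.1],"delta_rot":[0,0,0],"gripper":0},{"offset":[0,0.05,-0.1],"delta_rot":[0,0,0],"gripper":0},{"offset":[0,0.05,-0.1],"delta_rot":[0,0,0],"gripper":0},{"offset":[0,0.05,-0.1],"delta_rot":[0,0,0],"gripper":0},{"offset":[0,0.05,-0.1],"delta_rot":[0,0,0],"gripper":0},{"offset":[1,0.05,-0.1],"delta_rot":[0,0,0],"gripper":0},{"offset":[1.8,0.05,-0.1],"delta_rot":[0,0,0],"gripper":0},{"offset":[2.2,0.05,-0.1],"delta_rot":[0,0,0],"gripper":0},{"offset":[2.2,0.05,-0.1],"delta_rot":[0,0,0],"gripper":0}]}}

```text
time: 11.85
tcp_pos: [0.5838, -0.1545, 0.1834]
orientation: [1.959, 0.468, -1.963]
wrist_force: [-0.9, 0.7, -0.0]
opening: 0.005
```

Shut and 2.4 mm above the plunger. Press down gradually: 16 mm travel puts the TCP near 0.165.

>>> {"method": "jog_arm", "body": {"steps": [{"offset":[0.3,0,0],"delta_rot":[0,0,0],"gripper":0},{"offset":[0.7,0,0],"delta_rot":[0,0,0],"gripper":0},{"offset":[1.1,0,0],"delta_rot":[0,0,0],"gripper":0},{"offset":[1.5,0,0],"delta_rot":[0,0,0],"gripper":0},{"offset":[1.75,0,0],"delta_rot":[0,0,0],"gripper":0},{"offset":[1.75,0,0],"delta_rot":[0,0,0],"gripper":0}]}}

```text
time: 12.45
tcp_pos: [0.5842, -0.1545, 0.1667]
orientation: [1.96, 0.468, -1.962]
wrist_force: [-0.1, 0.2, 1.4]
opening: 0.005
```

Only 1.4 N where ~11 N is expected; check.

```bash
cat > chk.py <<'E'
import sys
from h import *
from bench import sensors,grab_frame
s=sensors.observe();f=grab_frame("wrist");print(s["time"],s["opening"],s["tcp_pos"],level(s),s["wrist_force"],s["ft_torque"])
n=sys.argv[1]
cv2.imwrite(f"pics/w{n}.png",f["image"])
W=wcloud(f,s).reshape(-1,3);W=W[np.isfinite(W[:,0])]
g=grab_frame("scene");cv2.imwrite(f"pics/s{n}.png",cv2.resize(g["image"][140:300,220:440],(770,560)))
for m,X in(("w",W),("s",cloud(g).reshape(-1,3))):
  for a,b,r in((.108,.12,.06),(.15,.185,.02)):
    P=X[(np.hypot(*(X[:,:2]-[.5837,-.1545]).T)<r)&(X[:,2]>a)&(X[:,2]<b)]
    if len(P)>5:print(m,len(P),((P.min(0)+P.max(0))/2).round(4),np.ptp(P,axis=0).round(3),np.median(P,0).round(4),np.linalg.lstsq(np.c_[P[:,:2]-P[:,:2].mean(0),np.ones(len(P))],P[:,2],rcond=None)[0].round(4))
E
python3 chk.py 9
```

```text
12.45 0.005300156017896873 [ 0.58422107 -0.15450626  0.16673151] [-0.          0.03816922  0.03017813] [-0.13794274  0.22561478  1.38585926] [-0.02979399 -0.02004043  0.01511277]
w 12489 [ 0.5921 -0.1538  0.1145] [0.091 0.106 0.011] [ 0.6036 -0.1392  0.113 ] [-0.0037 -0.0002  0.113 ]
w 1992 [ 0.5883 -0.1539  0.1664] [0.028 0.034 0.033] [ 0.5947 -0.1491  0.1546] [0.0302 0.0207 0.1662]
s 484 [ 0.5828 -0.1509  0.1136] [0.109 0.109 0.011] [ 0.5931 -0.1397  0.1117] [0.002  0.0084 0.112 ]
s 102 [ 0.5837 -0.1517  0.1666] [0.038 0.031 0.033] [ 0.5877 -0.1468  0.1733] [0.0541 0.2293 0.1673]
```

View pics/w9.png

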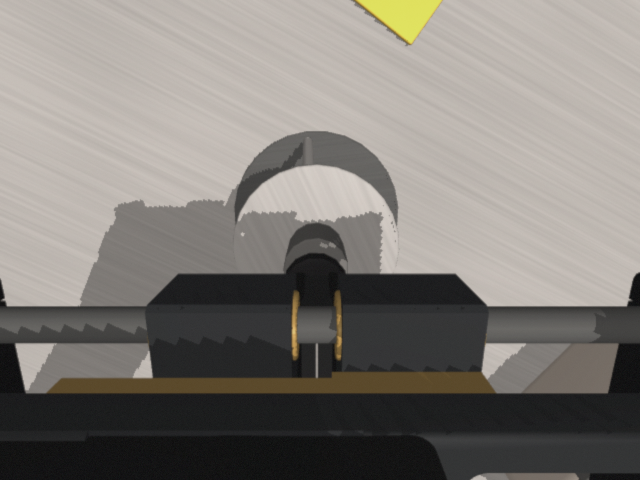

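View pics/s9.png

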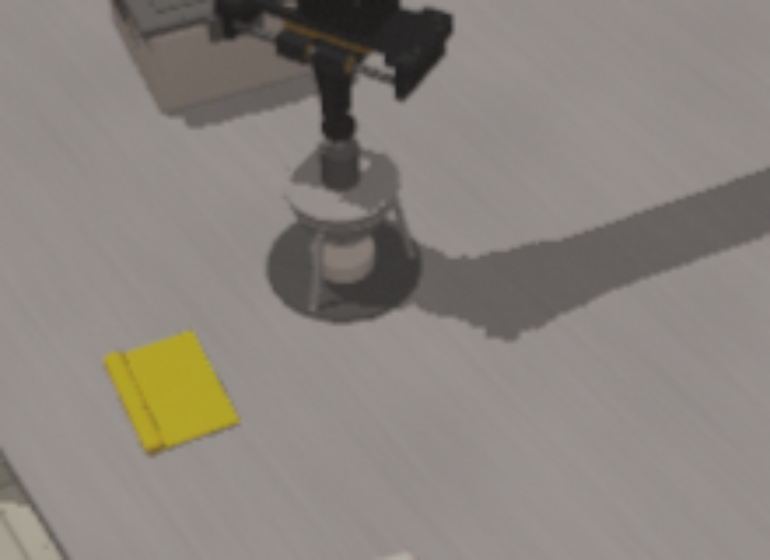

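The fingers are on the head and it is partly down, doser still square. Continue a little.

>>> {"method": "jog_arm", "body": {"steps": [{"offset":[0.15,0,0],"delta_rot":[0,0,0],"gripper":0},{"offset":[0.25,0,0],"delta_rot":[0,0,0],"gripper":0},{"offset":[0.25,0,0],"delta_rot":[0,0,0],"gripper":0}]}}

```text
time: 12.85
tcp_pos: [0.5844, -0.1546, 0.1647]
orientation: [1.961, 0.467, -1.961]
wrist_force: [-1.1, 1.0, 0.0]
opening: 0.003
```

```bash
python3 chk.py 10; python3 - <<'E'
import cv2
a=cv2.imread("pics/w10.png")[200:400,220:420];cv2.imwrite("pics/w10z.png",cv2.resize(cv2.convertScaleAbs(a,alpha=2.5,beta=20),(600,600),interpolation=cv2.INTER_CUBIC))
E
```

```text
12.85 0.0034101531449258807 [ 0.58444636 -0.15456486  0.16466871] [ 0.00000000e+00  6.52031599e-03 -1.56308142e-05] [-1.06546717  0.96491476  0.04485953] [ 0.0083969  -0.00367291 -0.01999838]
w 12553 [ 0.5923 -0.1538  0.1146] [0.091 0.106 0.011] [ 0.6039 -0.1391  0.1131] [-0.0044 -0.0004  0.1131]
w 1919 [ 0.5887 -0.1535  0.1665] [0.027 0.034 0.033] [ 0.595  -0.149   0.1541] [0.1891 0.1022 0.1654]
s 488 [ 0.5823 -0.1499  0.1137] [0.109 0.108 0.011] [ 0.5922 -0.1392  0.1118] [-0.0005  0.0023  0.1121]
s 102 [ 0.5836 -0.1508  0.1667] [0.036 0.031 0.033] [ 0.5874 -0.1465  0.1725] [0.0674 0.2588 0.1669]
```

View pics/w10z.png

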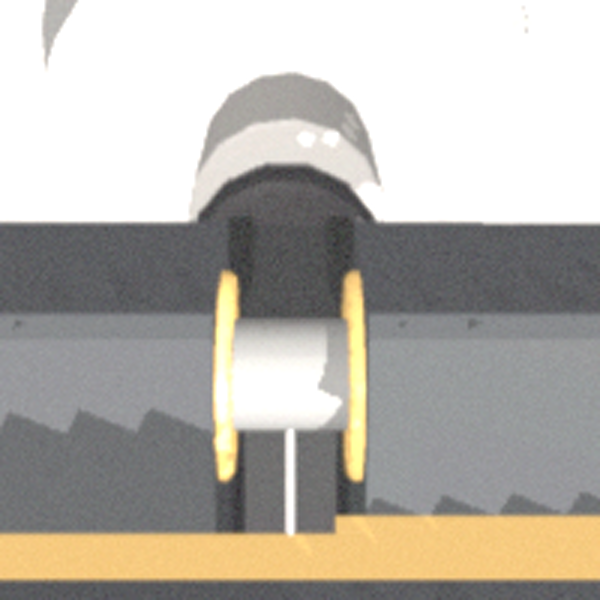

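View pics/s10.png

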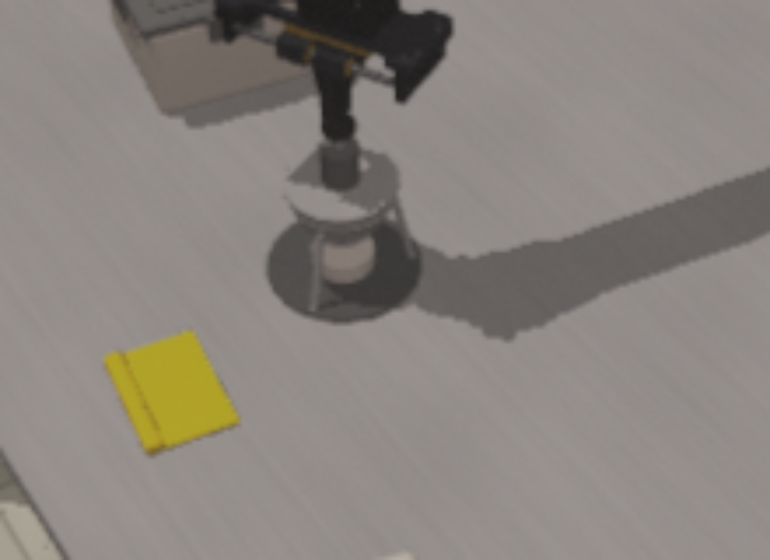

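Head is now essentially on the barrel (TCP 0.1647 ≈ full travel), though the wrist force reads ~0. Push slightly further until the motion is blocked.

>>> {"method": "jog_arm", "body": {"steps": [{"offset":[0.1,0,0],"delta_rot":[0,0,0],"gripper":0},{"offset":[0.2,0,0],"delta_rot":[0,0,0],"gripper":0},{"offset":[0.2,0,0],"delta_rot":[0,0,0],"gripper":0}]}}

```text
time: 13.25
tcp_pos: [0.5844, -0.1545, 0.1626]
orientation: [1.961, 0.467, -1.961]
wrist_force: [0.6, -0.0, -0.6]
opening: 0.002
```

```bash
python3 chk.py 11; python3 -c "
from bench import sensors
print(sensors.observe()['joint_efforts'])"
```

```text
13.25 0.0020854308498925284 [ 0.584406   -0.15454916  0.16257909] [-0.          0.01273042  0.00742359] [ 0.56622238 -0.00635473 -0.56553888] [-0.01039906  0.02580616 -0.00737377]
w 12659 [ 0.5929 -0.1539  0.1147] [0.09  0.107 0.01 ] [ 0.6041 -0.1391  0.113 ] [-0.0042 -0.0002  0.1131]
w 1866 [ 0.5887 -0.1533  0.1663] [0.027 0.033 0.033] [ 0.595  -0.149   0.1538] [0.2759 0.1337 0.1647]
s 479 [ 0.584  -0.1523  0.114 ] [0.108 0.11  0.012] [ 0.5935 -0.1389  0.1121] [0.0018 0.0082 0.1121]
s 100 [ 0.583  -0.151   0.1669] [0.035 0.031 0.034] [ 0.5879 -0.1468  0.1697] [0.1773 0.5113 0.1657]
[ 2.21018912e-03 -4.47331882e+01 -3.25353295e+00 -2.20511627e+01
 -4.89129801e-02 -4.64964076e-02 -8.20481705e-05]
```

```bash
python3 - <<'E'
from h import *
from bench import sensors,grab_frame
s=sensors.observe();f=grab_frame("wrist");W=wcloud(f,s)
for r in range(214,300,4): print(r,W[r,316].round(4),f["image"][r,316])
g=grab_frame("scene");V=cloud(g)
cv2.imwrite("pics/s12.png",cv2.resize(cv2.convertScaleAbs(g["image"][150:205,290:345],alpha=2,beta=10),(600,600),interpolation=cv2.INTER_NEAREST))
for r in range(160,200,2): print(r,V[r,317].round(4),g["image"][r,317])
E
```

```text
214 [ 0.6052 -0.1442  0.1124] [192 199 205]
218 [ 0.6032 -0.1452  0.1137] [186 191 199]
222 [ 0.6008 -0.1464  0.1131] [180 186 192]
226 [ 0.6    -0.1468  0.1203] [56 58 60]
230 [ 0.6001 -0.1468  0.131 ] [56 58 59]
234 [ 0.6002 -0.1468  0.1406] [56 58 60]
238 [ 0.6    -0.1469  0.1486] [55 57 58]
242 [ 0.599  -0.1474  0.1525] [83 86 89]
246 [ 0.597  -0.1485  0.1523] [111 115 119]
250 [ 0.5956 -0.1492  0.1546] [81 83 86]
254 [ 0.5934 -0.1503  0.1536] [79 82 84]
258 [ 0.5982 -0.1479  0.1774] [22 21 22]
262 [ 0.5972 -0.1484  0.1797] [28 28 29]
266 [ 0.5956 -0.1492  0.1803] [28 29 30]
270 [ 0.5941 -0.15    0.1811] [28 27 29]
274 [ 0.5924 -0.1509  0.1811] [30 31 32]
278 [ 0.5908 -0.1517  0.1816] [28 28 28]
282 [ 0.5888 -0.1527  0.1809] [26 25 26]
286 [ 0.5871 -0.1535  0.1811] [27 25 26]
290 [ 0.5854 -0.1544  0.1814] [30 28 29]
294 [ 0.5835 -0.1554  0.1811] [29 27 27]
298 [ 0.5818 -0.1562  0.1812] [26 27 27]
160 [ 0.6054 -0.1096  0.2745] [35 35 38]
162 [ 0.6061 -0.1087  0.2682] [35 36 37]
164 [ 0.5881 -0.1388  0.2327] [32 34 34]
166 [ 0.5888 -0.1381  0.226 ] [31 32 34]
168 [ 0.5896 -0.1371  0.2193] [29 28 30]
170 [ 0.5879 -0.1404  0.2086] [31 31 33]
172 [ 0.5886 -0.1395  0.2018] [29 32 34]
174 [ 0.5893 -0.1387  0.1949] [32 33 35]
176 [ 0.5846 -0.147   0.1789] [35 35 38]
178 [ 0.5903 -0.138   0.18  ] [34 35 36]
180 [ 0.592  -0.1355  0.1746] [63 63 66]
182 [ 0.584  -0.1492  0.1527] [74 75 79]
184 [ 0.5888 -0.1418  0.1522] [65 67 71]
186 [ 0.5915 -0.1376  0.1484] [57 59 62]
188 [ 0.5924 -0.1365  0.1414] [58 59 63]
190 [ 0.5933 -0.1355  0.1342] [58 58 62]
192 [ 0.5914 -0.139   0.1222] [60 61 64]
194 [ 0.5921 -0.1384  0.1145] [77 78 81]
196 [ 0.5952 -0.1337  0.1112] [ 97  99 104]
198 [ 0.5994 -0.1272  0.1098] [142 144 150]
```

View pics/s12.png

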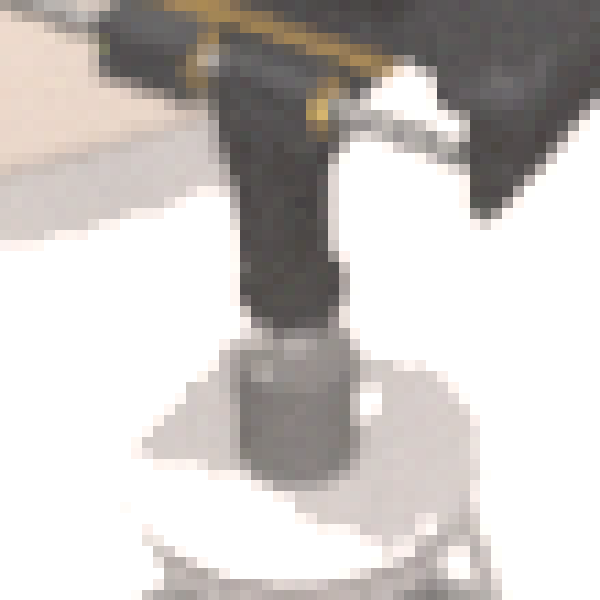

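The depth says the head is still up at z 0.181 and untouched, and the doser is still home. So the closed fingertips really end about a grasp-length above the TCP, and my earlier reading of "partly down" was wrong. Continue down in small steps with force checks.

>>> {"method": "jog_arm", "body": {"steps": [{"offset":[0.15,0,0],"delta_rot":[0,0,0],"gripper":0},{"offset":[0.3,0,0],"delta_rot":[0,0,0],"gripper":0},{"offset":[0.3,0,0],"delta_rot":[0,0,0],"gripper":0}]}}

```text
time: 13.75
tcp_pos: [0.5843, -0.1545, 0.1594]
orientation: [1.961, 0.467, -1.962]
wrist_force: [-0.1, 0.4, 0.2]
opening: 0.001
```

```bash
python3 - <<'E'
from h import *
from bench import sensors,grab_frame
s=sensors.observe();f=grab_frame("wrist");W=wcloud(f,s)
print(s["tcp_pos"],s["wrist_force"])
for r in (258,266,274,282,290,298,304): print(r,*[W[r,c].round(3) for c in (296,306,316,326,336)])
g=grab_frame("scene");V=cloud(g)
for r in range(170,186,1): print(r,*[V[r,c].round(3) for c in(314,317,320)])
cv2.imwrite("pics/w13.png",cv2.resize(cv2.convertScaleAbs(f["image"][200:400,220:420],alpha=2.5,beta=20),(600,600),interpolation=cv2.INTER_CUBIC))
E
```

```text
[ 0.58431769 -0.15450687  0.15943492] [-0.12459086  0.42765532  0.23033113]
258 [ 0.587 -0.142  0.152] [ 0.596 -0.144  0.173] [ 0.598 -0.148  0.175] [ 0.594 -0.155  0.154] [ 0.597 -0.16   0.152]
266 [ 0.592 -0.141  0.179] [ 0.595 -0.145  0.181] [ 0.596 -0.149  0.18 ] [ 0.599 -0.153  0.181] [ 0.6   -0.157  0.178]
274 [ 0.592 -0.141  0.189] [ 0.591 -0.146  0.181] [ 0.593 -0.15   0.182] [ 0.595 -0.154  0.181] [ 0.6   -0.157  0.189]
282 [ 0.592 -0.142  0.199] [ 0.593 -0.146  0.195] [ 0.59  -0.152  0.181] [ 0.596 -0.154  0.194] [ 0.599 -0.156  0.198]
290 [ 0.616 -0.134  0.267] [ 0.592 -0.146  0.202] [ 0.586 -0.154  0.181] [ 0.596 -0.153  0.203] [ 0.599 -0.156  0.207]
298 [ 0.616 -0.134  0.27 ] [ 0.592 -0.147  0.21 ] [ 0.583 -0.156  0.181] [ 0.596 -0.153  0.211] [ 0.62  -0.142  0.271]
304 [ 0.616 -0.134  0.274] [ 0.593 -0.147  0.216] [ 0.58  -0.157  0.181] [ 0.596 -0.153  0.215] [ 0.619 -0.143  0.271]
170 [ 0.594 -0.147  0.207] [ 0.59  -0.137  0.212] [ 0.573 -0.147  0.197]
171 [ 0.594 -0.147  0.203] [ 0.589 -0.139  0.206] [ 0.573 -0.147  0.193]
172 [ 0.594 -0.147  0.199] [ 0.588 -0.141  0.
[... 276 characters left out ...]
0.589 -0.139  0.186] [ 0.579 -0.138  0.182]
177 [ 0.594 -0.149  0.178] [ 0.587 -0.144  0.178] [ 0.58  -0.137  0.18 ]
178 [ 0.596 -0.147  0.176] [ 0.592 -0.135  0.183] [ 0.579 -0.138  0.175]
179 [ 0.597 -0.145  0.174] [ 0.591 -0.136  0.178] [ 0.581 -0.135  0.174]
180 [ 0.585 -0.165  0.15 ] [ 0.592 -0.136  0.175] [ 0.571 -0.152  0.153]
181 [ 0.587 -0.162  0.149] [ 0.584 -0.149  0.157] [ 0.572 -0.15   0.15 ]
182 [ 0.592 -0.154  0.153] [ 0.585 -0.147  0.155] [ 0.575 -0.146  0.15 ]
183 [ 0.592 -0.154  0.149] [ 0.584 -0.149  0.149] [ 0.579 -0.139  0.154]
184 [ 0.595 -0.149  0.15 ] [ 0.588 -0.143  0.151] [ 0.579 -0.14   0.149]
185 [ 0.599 -0.143  0.152] [ 0.593 -0.135  0.155] [ 0.582 -0.136  0.149]
```

View pics/w13.png

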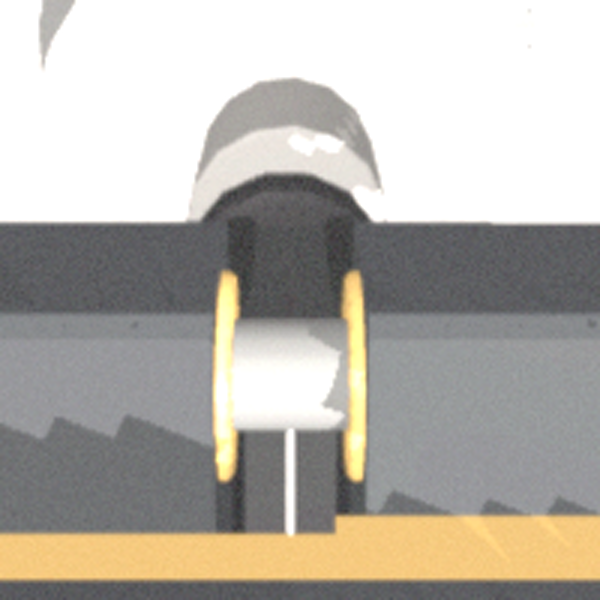

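```bash
python3 - <<'E'
from h import *
from bench import sensors,grab_frame
s=sensors.observe();Rm=R.from_rotvec(s["orientation"]).as_matrix()
f=grab_frame("wrist");W=wcloud(f,s);T=(W-s["tcp_pos"])@Rm*1000
print("head top tool x",(s["tcp_pos"][2]-.181)*1000)
for r in range(262,310,2): print(r,*[str(T[r,c].round(0).astype(int)) if np.isfinite(T[r,c,0]) else '-' for c in (292,300,304,308,312,314,316,318,320,324,328,332,340)])
t=grab_frame("top");V=cloud(t)
cv2.imwrite("pics/t13.png",cv2.resize(t["image"][180:330,280:480],(800,600)))
E
```

```text
head top tool x -21.31195087667165
262 [  6 -12  -6] [-15  -7 -13] [-19  -5 -15] [-20  -3 -15] [-19  -2 -15] [-20  -1 -15] [-19   0 -15] [-20   1 -15] [-20   2 -15] [-19   4 -15] [-17   6 -14] [-15   8 -13] [ 7 13 -6]
264 [  7 -12  -5] [-19  -7 -14] [-19  -5 -14] [-20  -3 -14] [-20  -2 -14] [-22  -1 -15] [-21   0 -14] [-20   1 -14] [-21   2 -14] [-21   4 -14] [-19   6 -14] [-18   8 -13] [ 7 13 -5]
266 [-14 -11 -11] [-20  -7 -13] [-21  -5 -13] [-21  -3 -13] [-21  -2 -13] [-21  -1 -14] [-21   0 -14] [-21   1 -14] [-20   2 -13] [-20   4 -13] [-20   6 -13] - [ 7 13 -4]
268 [-18 -11 -11] [-21  -7 -12] [-21  -5 -12] [-21  -3 -13] [-21  -2 -12] [-22  -1 -13] [-21   0 -13] [-21   1 -13] [-21   2 -12] [-21   4 -13] [-22   6 -13] - [ 7 13 -3]
270 [-20 -11 -11] [-20  -7 -11] [-22  -5 -12] [-22  -3 -12] [-21  -2 -12] [-22  -1 -12] [-22   0 -12] [-21   1 -12] [-20   2 -11] [-21   4 -12] [-22   6 -12] [-21   8 -12] [-17  11 -10]
272 [-21 -11 -11] [-26  -7 -12] [-21  -5 -11] [-21  -3 -10] [-22  -2 -11] [-20  -1 -10] [-21   0 -10] [-22   1 -11] [-21   2 -11] [-21   4 -11] [-21   6 -11] [-27   7 -13]
[... 2836 characters left out ...]
[-55   3 -11] [-56   5 -11] [-56   6 -12] [-113    5  -37]
304 [-115   -4  -37] [-60  -5 -12] [-56  -4 -11] [-56  -3 -11] [-57  -1 -11] [-53   0 -10] [-21   0   5] [-52   1  -9] [-57   2 -11] [-57   3 -11] [-56   5 -11] [-60   6 -13] [-113    5  -37]
306 [-115   -4  -37] [-108   -3  -34] [-109   -2  -34] [-108   -1  -34] [-108    0  -34] [-108    0  -34] [-109    0  -34] [-110    1  -35] [-109    1  -34] [-108    2  -34] [-109    3  -34] [-110    4  -35] [-114    5  -37]
308 [-115   -4  -36] [-111   -3  -34] [-111   -2  -34] [-109   -1  -34] [-110    0  -34] [-112    0  -35] [-110    0  -34] [-111    1  -35] [-111    1  -35] [-110    2  -34] [-110    3  -34] [-110    4  -34] [-115    5  -36]
```

View pics/t13.png

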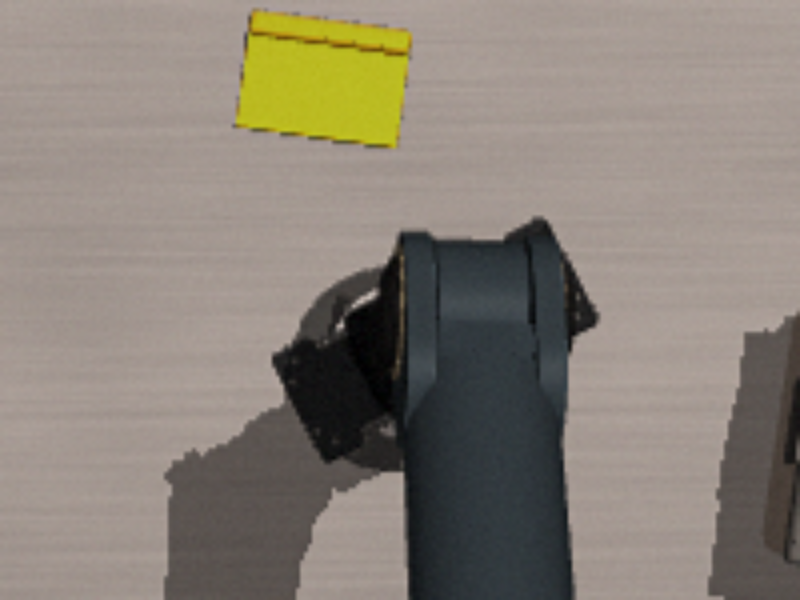

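The finger faces end ~26 mm above the TCP, with a ~5 mm gap still to the head. Keep descending in small steps.

>>> {"method": "jog_arm", "body": {"steps": [{"offset":[0.2,0,0],"delta_rot":[0,0,0],"gripper":0},{"offset":[0.4,0,0],"delta_rot":[0,0,0],"gripper":0},{"offset":[0.6,0,0],"delta_rot":[0,0,0],"gripper":0},{"offset":[0.6,0,0],"delta_rot":[0,0,0],"gripper":0}]}}

```text
time: 14.35
tcp_pos: [0.5846, -0.1546, 0.1541]
orientation: [1.961, 0.467, -1.961]
wrist_force: [-2.0, -0.3, 4.5]
opening: 0.006
```

Contact, 4.5 N, matching the spring's preload. Press on.

>>> {"method": "jog_arm", "body": {"steps": [{"offset":[0.3,0,0],"delta_rot":[0,0,0],"gripper":0},{"offset":[0.6,0,0],"delta_rot":[0,0,0],"gripper":0},{"offset":[0.9,0,0],"delta_rot":[0,0,0],"gripper":0},{"offset":[1.2,0,0],"delta_rot":[0,0,0],"gripper":0},{"offset":[1.2,0,0],"delta_rot":[0,0,0],"gripper":0}]}}

```text
time: 14.85
tcp_pos: [0.5848, -0.1546, 0.143]
orientation: [1.961, 0.466, -1.96]
wrist_force: [-3.2, 0.2, 9.9]
opening: 0.004
```

>>> {"method": "jog_arm", "body": {"steps": [{"offset":[0.2,0,0],"delta_rot":[0,0,0],"gripper":0},{"offset":[0.4,0,0],"delta_rot":[0,0,0],"gripper":0},{"offset":[0.55,0,0],"delta_rot":[0,0,0],"gripper":0},{"offset":[0.6,0,0],"delta_rot":[0,0,0],"gripper":0},{"offset":[0.6,0,0],"delta_rot":[0,0,0],"gripper":0}]}}

```text
time: 15.35
tcp_pos: [0.5851, -0.1547, 0.1389]
orientation: [1.962, 0.465, -1.959]
wrist_force: [-5.0, 0.3, 16.3]
opening: 0.007
```

```bash
python3 chk.py 14;python3 - <<'E'
import cv2
a=cv2.imread("pics/w14.png")[200:400,220:420];cv2.imwrite("pics/w14z.png",cv2.resize(cv2.convertScaleAbs(a,alpha=2.5,beta=20),(600,600),interpolation=cv2.INTER_CUBIC))
E
```

```text
15.35 0.006641095598457254 [ 0.5851223  -0.15470428  0.13888532] [ 0.         -0.05174366 -0.1124217 ] [-5.02544286  0.31634565 16.34409039] [0.08631821 1.34070456 0.0313908 ]
w 13763 [ 0.5873 -0.1526  0.1145] [0.101 0.104 0.011] [ 0.6067 -0.1388  0.1127] [-0.0109  0.0006  0.1128]
w 1800 [ 0.5924 -0.1508  0.1675] [0.02  0.028 0.035] [ 0.5965 -0.1491  0.1641] [-0.9888 -0.5817  0.1646]
s 465 [ 0.5848 -0.1505  0.1138] [0.108 0.11  0.012] [ 0.5931 -0.1384  0.112 ] [-0.0073  0.0035  0.1121]
s 94 [ 0.5845 -0.146   0.1676] [0.034 0.023 0.035] [ 0.5901 -0.1443  0.1651] [-0.2078 -0.6285  0.1661]
```

View pics/w14z.png

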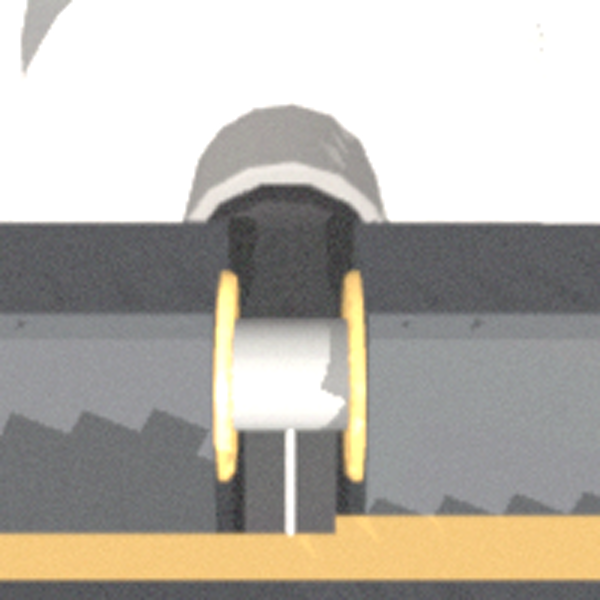

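16 N with a steep rise, head top at ≈0.165: on the stop. A bit more push and a hold for certainty, then raise slowly.

>>> {"method": "jog_arm", "body": {"steps": [{"offset":[0.1,0,0],"delta_rot":[0,0,0],"gripper":0},{"offset":[0.1,0,0],"delta_rot":[0,0,0],"gripper":0},{"offset":[0.1,0,0],"delta_rot":[0,0,0],"gripper":0}]}}

```text
time: 15.75
tcp_pos: [0.5853, -0.1548, 0.1388]
orientation: [1.962, 0.465, -1.959]
wrist_force: [-6.9, 1.9, 21.6]
opening: 0.005
```

```bash
python3 chk.py 15
```

```text
15.75 0.005293110636456941 [ 0.58525964 -0.15476933  0.13878932] [ 0.         -0.06703016 -0.14490864] [-6.86799816  1.94672063 21.62863046] [0.13941325 1.71167281 0.01382155]
w 13744 [ 0.5875 -0.1523  0.1141] [0.101 0.103 0.012] [ 0.6068 -0.1389  0.1127] [-0.0115  0.001   0.1127]
w 1784 [ 0.5924 -0.1508  0.1675] [0.02  0.028 0.035] [ 0.5965 -0.1491  0.1641] [-0.9826 -0.576   0.1646]
s 474 [ 0.5829 -0.1505  0.114 ] [0.108 0.107 0.012] [ 0.5937 -0.1391  0.1118] [-0.0004  0.0051  0.112 ]
s 96 [ 0.5846 -0.1469  0.1674] [0.032 0.024 0.035] [ 0.5907 -0.1445  0.1642] [-0.0845 -0.4223  0.1662]
```

Hard stop confirmed: 5 N more gave 0.1 mm. Doser still home. Raise.

>>> {"method": "jog_arm", "body": {"steps": [{"offset":[-0.3,0,0],"delta_rot":[0,0,0],"gripper":0},{"offset":[-0.7,0,0],"delta_rot":[0,0,0],"gripper":0},{"offset":[-1.1,0,0],"delta_rot":[0,0,0],"gripper":0},{"offset":[-1.5,0,0],"delta_rot":[0,0,0],"gripper":0},{"offset":[-1.9,0,0],"delta_rot":[0,0,0],"gripper":0},{"offset":[-3,0,0],"delta_rot":[0,0,0],"gripper":0},{"offset":[-6,0,0],"delta_rot":[0,0,0],"gripper":0},{"offset":[-10,0,3],"delta_rot":[0,0,0],"gripper":0},{"offset":[-12,0,7],"delta_rot":[0,0,0],"gripper":0},{"offset":[-12,0,9],"delta_rot":[0,0,0],"gripper":0},{"offset":[-12,0,9],"delta_rot":[0,0,0],"gripper":0}]}}

```text
time: 16.95
tcp_pos: [0.502, -0.1975, 0.2558]
orientation: [1.963, 0.461, -1.963]
wrist_force: [-0.4, -0.3, 0.4]
opening: 0.005
```

```bash
python3 chk.py 16; python3 - <<'E'
from h import *
from bench import grab_frame
t=grab_frame("top");cv2.imwrite("pics/t16.png",t["image"])
a=dict(np.load("top0.npz"))["image"]; d=cv2.absdiff(a,t["image"]).max(2)
for n,(x,y,w,h) in dict(tub=(478,248,82,86),timer=(238,192,40,36),scr=(336,180,50,40),rack=(82,274,104,76)).items(): print(n,(d[y:y+h,x:x+w]>40).mean())
E
```

```text
16.95 0.004827811032031792 [ 0.50203356 -0.19751172  0.25581625] [ 0.          0.04224339 -0.12168271] [-0.35373522 -0.31514265  0.36802755] [-0.01832853 -0.05445263  0.00287555]
w 12347 [ 0.5838 -0.1544  0.1145] [0.107 0.108 0.009] [ 0.5848 -0.154   0.1129] [-0.0073  0.002   0.1129]
w 2177 [ 0.5834 -0.1553  0.1667] [0.033 0.034 0.033] [ 0.5834 -0.155   0.1807] [0.3773 0.2    0.178 ]
s 467 [ 0.5826 -0.1511  0.1138] [0.107 0.107 0.012] [ 0.5938 -0.1391  0.1119] [-0.0041  0.0018  0.1121]
s 109 [ 0.5843 -0.1514  0.167 ] [0.033 0.032 0.034] [ 0.5844 -0.1483  0.1763] [ 0.0019 -0.15    0.1691]
tub 0.0
timer 0.0
scr 0.0
rack 0.0
```

View pics/w16.png

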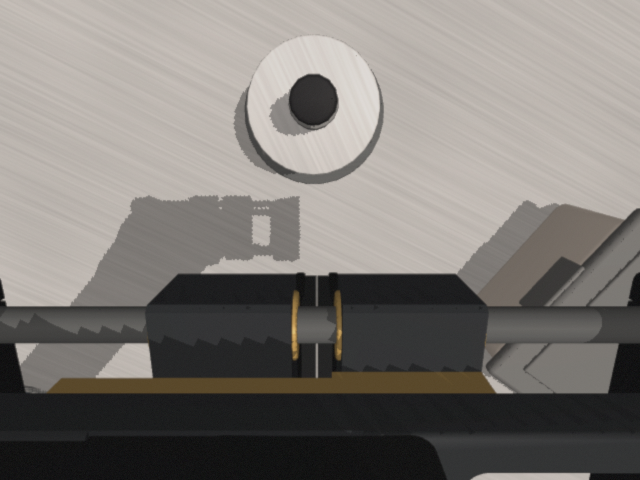

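View pics/t16.png

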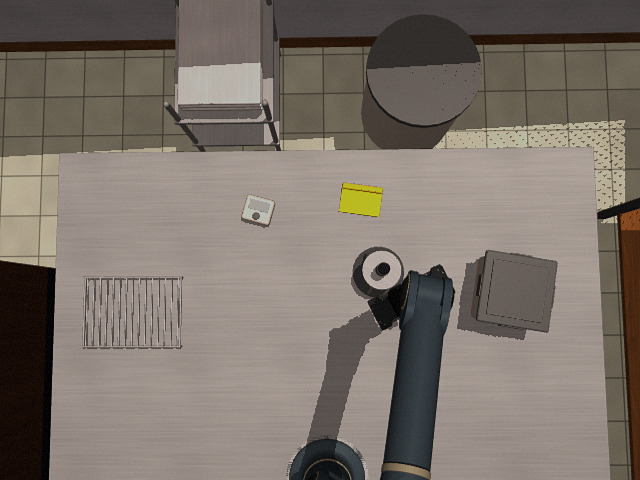

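The wrist view shows the doser square in the stand (lid at (314,108), head at (313,100)). The lid is at z 0.113, the plunger head is back at 0.181, and the bystanders have not moved. Handing in.

```bash
python3 -c "
from bench import order
print(order.close_job())"
```

```text
the job is handed in; nothing more can be done
None
```

The doser is home in the stand's collar and let go, and its plunger has been pressed to its stop once. I handed the job in at about 17 s; no verdict came back.

**Placing:** I gripped the doser by the barrel, set it down until the collar took its weight, then opened the fingers.

**Pressing:** With the fingers shut I pressed the plunger. It bottomed out at about 16 to 22 N, where 5 N more moved it only 0.1 mm. The plunger head was then about 16 mm lower, at z ≈ 0.165. I raised the fingers slowly and moved clear.

**Last checks (camera depth after the arm was clear):**
- **Doser position:** its axis was within about 1 mm of the collar's, its lid top was at the home height (z 0.113), and the tilt was about 0.007 rad.
- **Plunger:** the head was back at z ≈ 0.181, its fully up height.
- **Bystanders:** the top picture showed no change around the tub, rack, scraper or timer.
- **Robot contact:** the wrist force was about 0.

**What disagreed:**
- **Finger length:** the shut fingertips turned out to end about 26 mm behind the stated TCP. My first press therefore stopped short of the plunger, and I at first misread a picture of it as "partly down". Depth and the near-zero force showed otherwise, and I continued down until I felt contact.
- **Camera offsets:** the top and scene cameras put the doser and stand 2 to 5 mm off from the wrist camera. I relied on the wrist camera.

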